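# Hook the beech drawer out to its stop

## Robot

A 6-joint arm with a two-finger parallel gripper is mounted at the origin on the work surface. World frame = base frame: x ahead of the robot, y to its left, z up, the work surface at z = 0. Lengths are in m, angles in rad, forces in N, time in s.
With the tool pointing down it reaches from about 0.25 to 0.725 m from the base axis. Payload 4 kg.
Tool frame: the origin (TCP) lies at the very end of the fingers, on their centre line; the grasp point (between the pads) lies 19 mm behind it (arm.grasp_offset is the distance from the TCP to the grasp point, in m); z points along the fingers, y is the direction in which the jaws open and shut (so a half turn about z gives the same grasp; the last joint's range is limited). The gripper opens to 85 mm and grips with 20 to 120 N. Pads are 22 mm wide; open, the fingers measure 114 mm over their backs; the gripper's body (76 mm by 85 mm) begins 54 mm behind the grasp point. The pads swing forward as they close: fully open they stand 13 mm farther back than shut.
Start: joints at [-1.157, 0.241, 0.005, 1.335, 0, 1.571], TCP at [0.201, -0.458, 0.231] pointing down, gripper open.
Joint ranges: [-2.72, 2.72], [-1.05, 1.87], [-1.09, 1.28], [-1.99, 2.15], [-1.42, 1.44], [-3.14, 3.14]. Speed limits (rad/s): [2.79, 2.79, 3.14, 3.14, 3.14, 3.14].

## Interface

Orientations are given as [roll, pitch, yaw] about the fixed x, y, z axes, in that order (R = Rz(yaw) Ry(pitch) Rx(roll)).
In Python, from plant import arm, cams, job gives the robot as it stands.
- The arm moves only by the tool send_rows, never from a script. Its argument "rows" is one flat list of numbers, 5 for each row, row after row: the shift along the tool's x, y, z in m, then the turn about the tool's z in rad, then the opening, from 0 (shut) to 1 (fully open). A call has 1 to 12 rows; each row shifts and turns the commanded pose from where the row before left it, along the tool's axes as they then stand; what a row does not reach is not made up. A row lasts 1/10 s, in which the tool goes at most 50 mm and 8.59 degrees, less where a joint would pass 70% of its speed; a pose out of reach is approached as far as the arm can. A call with a gripper value outside its range is refused whole. The fingers move at their own pace and stop on an object; "grip_force" is the grip in N (left out, the last holds). Time passes only in rows, so rows that do not move let the fingers close. It gives the time, the measured TCP pose, the force and the opening at its end, in the units of the state.
- arm.sense(): the state, without advancing time (a new reading comes with each control period).
- cams.snapshot(name): name is "scene" or "top" or "wrist"; returns a dict with "frame" (400x640x3 uint8, red, green, blue), "intrinsics" (3x3 intrinsics, pixels), "R" (3x3) and "t" (3): a world point X has camera coordinates R X + t. Camera axes: x right, y down, z forward; pixel columns grow to the right and rows downward; lengths in m; the calibration is good to about 2 mm. The wrist camera is an equidistant fisheye: a pixel r from the principal point sees the ray r / f radians off the axis. A picture is of the moment at which its call begins. There is no depth.
- job.job_done(): hands the job in, once; it reports no verdict.
The state is a dict: "clock": time; "q": joint angles; "joint_vel": joint speeds; "effort": joint torques, N m; "position": TCP position; "eef_rot": TCP orientation; "wrist_force": force on the tool from outside, world axes, zero at the start; "wrist_torque": the same for the moment, N m; "gripper_width": opening from 0.0 (shut) to 1.0 (fully open).
Only numpy, scipy, OpenCV 4.12 (cv2) and the standard library are available. Lean on these libraries where they do the work, as an engineer would, in place of code of your own. Each camera call takes 0.05 s, during which the arm holds its last target.

## Task

The desk drawer has lost its knob: pick up the wooden-handled hook, slip its prong down through the steel eye on the drawer front, and draw the drawer out along its runners until it is pulled snugly against the rubber bumper of the cross stop. Hold it pressed against the bumper for a second with a firm, steady 12 newtons or so, never slamming and never over 16; then unhook, lay the hook flat on the bare desk clear of the drawer, and leave the drawer drawn out. Do not touch the drawer with the gripper itself, and leave the bowl, tumbler and stapler alone.

Things in the scene. Friction and masses are not known exactly. Their poses are not given: they have to be found in the camera images.
- hook: Pull hook, loose, starts lying flat on the desk: a wooden handle block 100 long (x) x 24 wide (y) x 30 high (z) mm, with a 6 mm thick steel rod coming out of its +x end, its axis 26 mm above the underside, which turns straight down at x = +85 mm into a round-ended prong 20 mm long below the rod, 6 mm thick. Origin: centre of the handle's underside; x towards the prong, z up. 120 g; the balance point is about 10 mm ahead of the origin. Grip it across y.
- hook_tip (a point): Lowest point of the prong, 85 mm ahead (+x) of the hook's origin and 3 mm above its underside; axes as the hook's.
- drawer: Loose open beech drawer 130 (x) x 110 (y) x 50 (z) mm, about 0.3 to 0.65 kg, starting in the drawer unit shut or up to 20 mm ajar. It rests on the runners 10 mm above the desk and slides freely with wood friction (about 1 to 4 N drag) and 2 mm play each side. Origin: centre of its underside; its front face is at x = -65 mm and it opens towards its own -x.
- drawer_eye (a point): Centre of the steel eye on the drawer front: a ring lying flat (its hole runs vertically), inner diameter 12.5 mm, outer 21 mm, wire 4 mm thick, 16 mm ahead of the drawer's front face, 34 mm above the drawer's underside (44 mm above the desk). Axes as the drawer's.
- unit: Fixed beech drawer unit standing on the desk. Origin: on the desk below the middle of its housing's front edge; x points to its back, the drawer comes out towards -x. The housing is 150 (x) x 130 (y) x 76 (z) mm behind that edge; two runners 10 mm high with side guides 22 mm high and 130 mm apart over their outsides run on 150 mm in front of it.
- stop: Fixed dark steel bar 8 (x) x 108 (y) x 12 (z) mm across the runners, 10 to 22 mm above the desk. A rigid round bumper, 10 mm thick, axis 16 mm above the desk, sticks out 3 to 28 mm from the middle of its back face towards the drawer front, which it stops; set differently each time, not tracked. Origin: middle of that face's lower edge; x as the unit's. Drawer's way to the bumper: 32 to 117 mm.
- tumbler: Glass tumbler, 72 mm across, 100 mm high, standing on top of the unit's housing. Origin: centre of its foot.
- bowl: White ceramic bowl, 130 mm across, 55 mm high, on the desk. Origin: centre of its foot.
- stapler: Red stapler 130 x 34 x 51 mm on the desk. Origin: centre of its underside, x along its length.
There are look-alikes about, which are no part of the job. There is more than one size of the hook; the job needs the smaller. What is shaped like the drawer but orange is not meant.

How it is judged:
On the way, in this order (a step that is already met when the one before it is completed fails the run):
1. the hook's prong is down through the drawer's eye (tip within 6 mm of its centre line and at least 5 mm below the ring's middle) (horizontal distance between hook_tip and drawer_eye below 0.006 m and z of hook_tip in the frame of drawer_eye below -0.005 m), for 0.1 s.
2. the hook in the eye pulls the drawer against the stop's bumper with 7 to 16 N for 0.4 s (contact force between drawer and stop above 7 N and contact force between hook and drawer above 7 N and horizontal distance between hook_tip and drawer_eye below 0.008 m), for 0.4 s.
At the end, for the whole second after the job is handed in: The drawer rests on its runners drawn out, its front face within 31 mm of the stop bar (the bumper sticks out 3 to 28 mm), still and level; the hook lies flat and still on the desk (underside within 5 mm of it), its prong out of the eye and over 30 mm away from it, touching neither drawer nor unit (x of drawer in the frame of stop between 0.062 and 0.096 m and height (world z) of drawer below 0.014 m and angle between drawer's own z axis and vertical below 0.06 rad and linear speed of each of drawer, hook below 0.01 m/s and height (world z) of hook below 0.005 m and angle between hook's own z axis and vertical below 0.08 rad and contact force between hook and drawer below 0.01 N and contact force between hook and unit below 0.01 N and horizontal distance between hook_tip and drawer_eye above 0.03 m).
It fails at once if the drawer is pressed on the stop with more than 16 N (contact force between drawer and stop above 16 N).
It fails at once if the hook bears on the drawer with more than 25 N (contact force between hook and drawer above 25 N).
It fails at once if the gripper or arm touches the drawer (contact force between any of the fingers, the arm and drawer above 1 N).
It fails at once if the drawer is tipped or lifted off its runners (angle between drawer's own z axis and vertical above 0.15 rad or height (world z) of drawer above 0.025 m).
It fails at once if the bowl, tumbler or stapler is moved by more than 15 mm (distance of any of bowl, tumbler, stapler from where it was at the start of the episode above 0.015 m).
It also fails if it takes over 72 s, if anything falls off the work surface, if the arm or the gripper's body presses on something with over 40 N, if the wrist force passes 120 N, or if a joint passes its speed limit or range.

## Working session

There is one attempt and no reset: what is moved stays moved. The work goes in short steps, Python scripts to look and compute and a tool call to move; the robot and the scene stay as the last step left them, time stands still between calls to the robot, and variables do not carry over. Pictures are saved under pics/ and viewed, and the job is handed in when it is done.

Besides the shell and the picture viewer there is one more tool, called after "Emit:" as a command line: name --argument value ..., lists and objects as JSON in quotes. send_rows: Moves the arm, as the interface text tells. Its arguments: {"type":"object","properties":{"rows":{"type":"array","items":{"type":"number"}},"grip_force":{"type":"number"}},"required":["rows"]}

```bash
mkdir -p pics; ls; python3 - <<'E'
from plant import arm,cams,job
import cv2,json
s=arm.sense();print(s)
for n in("scene","top","wrist"):
    d=cams.snapshot(n);cv2.imwrite(f"pics/{n}0.png",d["frame"][:,:,::-1]);print(n,d["intrinsics"].tolist(),d["R"].tolist(),d["t"].tolist())
E
```

```text
pics
{'clock': 0.0, 'q': array([-1.15696536e+00,  2.41410757e-01,  3.71068107e-03,  1.33521280e+00,
        9.26090442e-06,  1.57078937e+00]), 'joint_vel': array([ 4.69090677e-04, -4.44882366e-05, -4.19607564e-05, -3.24185317e-04,
       -7.46544661e-04,  8.03876574e-04]), 'effort': array([ 1.75967471e-04, -3.72321403e+01,  2.52405471e+01,  1.69617048e-02,
        1.26166660e-04, -4.61892231e-07]), 'position': array([ 0.20080344, -0.45720254,  0.23040891]), 'eef_rot': array([-3.1394761e+00, -9.2756032e-06,  4.1383790e-01]), 'wrist_force': array([ 0.49287492, -0.03543949,  0.37042468]), 'wrist_torque': array([ 0.0256223 , -0.00233893,  0.02377285]), 'gripper_width': 0.9996742713221594}
scene [[408.2675917280459, 0.0, 319.0260875214116], [0.0, 408.2675917280459, 195.52493586200887], [0.0, 0.0, 1.0]] [[-0.25246885529092294, 0.9676049305079193, -0.0004190046009722144], [0.8257096796837248, 0.21521955043490035, -0.5214250377448322], [-0.5044432594303263, -0.13198955855431888, -0.853296990764613]] [0.1661807835337832, -0.44800313926737506, 1.3772047853088445]
top [[481.78014337403346, 0.0, 317.7629163393663], [0.0, 481.78014337403346, 202.93198374075286], [0.0, 0.0, 1.0]] [[0.02580850510852793, -0.9996416199395239, -0.007110045622055673], [-0.9888201450320455, -0.024482931245415167, -0.14708945188706185], [0.14686266320228256, 0.01082671521362338, -0.9890976394647882]] [-0.02852358187522098, 0.621800755384098, 1.3670204116448559]
wrist [[309.70691628693146, 0.0, 318.8535211333283], [0.0, 309.70691628693146, 201.508024231932], [0.0, 0.0, 1.0]] [[0.4012993030005391, -0.9159445503833525, -0.002109510445708011], [-0.8814969010296565, -0.38683053343468243, 0.2707865430145148], [-0.24884148144229126, -0.106806924053069, -0.9626371061245917]] [-0.49973564065615705, -0.03322030414109386, 0.37826668500301847]
```

View pics/scene0.png

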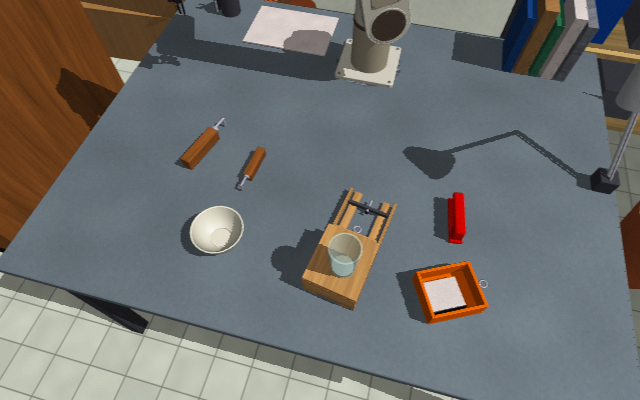

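View pics/top0.png

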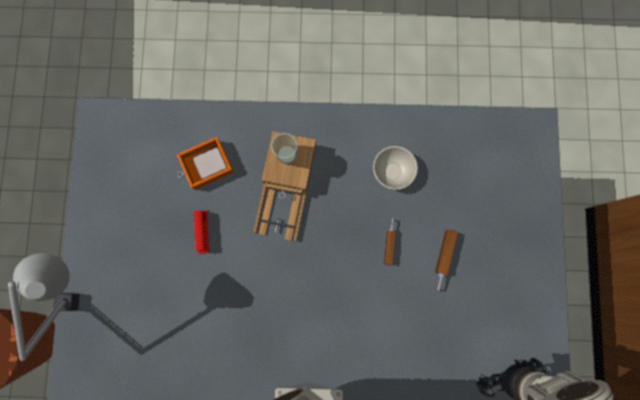

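View pics/wrist0.png

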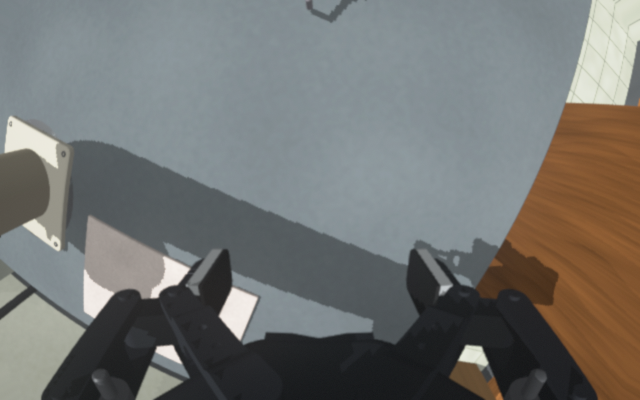

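The scene shows two hooks: a larger one at scene (203,146) / top (446,258) and a smaller one at scene (252,167) / top (391,243). The smaller one fits the description. The beech drawer unit is at top (285,190). The orange box at top (205,163) is the decoy drawer. Next I'll take enlarged crops to confirm.

```bash
cat > h.py <<'E'
import numpy as np,cv2
from plant import arm,cams,job
def ray(d,u,v,fish=False):
    K=d["intrinsics"];R=d["R"];t=d["t"]
    x=(u-K[0,2])/K[0,0];y=(v-K[1,2])/K[1,1]
    if fish:
        r=np.hypot(x,y);c=np.array([x/r*np.sin(r),y/r*np.sin(r),np.cos(r)])if r>1e-9 else np.array([0,0,1.])
    else:c=np.array([x,y,1.])
    w=R.T@c;return -R.T@t,w/np.linalg.norm(w)
def onz(d,u,v,z,fish=False):
    o,w=ray(d,u,v,fish);return o+w*(z-o[2])/w[2]
def proj(d,X,fish=False):
    c=d["R"]@np.asarray(X,float)+d["t"];K=d["intrinsics"]
    if fish:
        rh=np.hypot(c[0],c[1]);th=np.arctan2(rh,c[2]);p=c[:2]/rh*th
    else:p=c[:2]/c[2]
    return p*K[0,0]+K[:2,2]
def two(d1,p1,d2,p2,f1=False,f2=False):
    o1,w1=ray(d1,*p1,f1);o2,w2=ray(d2,*p2,f2)
    A=np.stack([w1,-w2],1);s=np.linalg.lstsq(A,o2-o1,rcond=None)[0]
    a=o1+s[0]*w1;b=o2+s[1]*w2;return (a+b)/2,np.linalg.norm(a-b)
def crop(d,u0,v0,w,h,k,name):
    c=d["frame"][v0:v0+h,u0:u0+w,::-1];cv2.imwrite("pics/"+name,cv2.resize(c,None,fx=k,fy=k,interpolation=cv2.INTER_CUBIC))
E
python3 - <<'E'
from h import *
t=cams.snapshot("top");s=cams.snapshot("scene")
crop(t,370,210,110,90,7,"t_hooks.png");crop(s,290,180,130,130,5,"s_unit.png");crop(t,245,125,80,120,5,"t_unit.png");crop(s,170,110,110,85,7,"s_hooks.png")
for n,d in(("top",t),("scene",s)):
    hsv=cv2.cvtColor(d["frame"],cv2.COLOR_RGB2HSV)
    m=cv2.inRange(hsv,(3,120,60),(16,255,220))
    nn,l,st,c=cv2.connectedComponentsWithStats(m)
    for i in range(1,nn):
        if 100<st[i,4]<2000:
            ys,xs=np.where(l==i);r=cv2.minAreaRect(np.stack([xs,ys],1).astype(np.float32));print(n,st[i],c[i],r,onz(d,*c[i],0.03).round(4))
E
```

```text
top [ 177  137   57   52 1130] [202.35840708 163.61150442] ((204.8860626220703, 163.15013122558594), (40.31047058105469, 45.87559127807617), 66.25050354003906) [0.7356 0.3375 0.03  ]
top [385 231  11  34 266] [389.57894737 247.36090226] ((389.5901794433594, 247.50820922851562), (8.14821720123291, 32.7739372253418), 5.194429397583008) [ 0.4986 -0.2259  0.03  ]
top [436 230  22  45 535] [446.59439252 251.75327103] ((446.676513671875, 251.79412841796875), (12.369316101074219, 43.89894104003906), 14.03624439239502) [ 0.4901 -0.392   0.03  ]
top [   0  310   20   78 1034] [  7.01450677 349.87524178] ((9.5, 348.5), (77.0, 19.0), 90.0) [0.1795 0.8618 0.03  ]
scene [265   0  51   8 205] [297.5902439    2.44390244] ((290.0, 3.5), (7.0, 50.0), 90.0) [-0.2183 -0.3102  0.03  ]
scene [ 514    0   45   75 1001] [537.91608392  35.67932068] ((537.6383666992188, 36.95751190185547), (16.768877029418945, 83.28588104248047), 24.120981216430664) [-0.2454  0.5421  0.03  ]
scene [181 127  38  43 730] [199.75479452 147.86849315] ((200.08465576171875, 147.6166229248047), (16.56134033203125, 47.47960662841797), 42.709388732910156) [ 0.5001 -0.3886  0.03  ]
scene [243 147  23  34 344] [254.59883721 162.36046512] ((254.353759765625, 162.8632049560547), (11.16978645324707, 34.38351821899414), 29.05460548400879) [ 0.5089 -0.2223  0.03  ]
scene [ 620  201   20   88 1214] [631.92586491 245.54365733] ((629.5, 244.5), (87.0, 19.0), 90.0) [0.5136 0.7493 0.03  ]
scene [419 261  67  48 992] [461.33165323 282.93447581] ((452.0, 289.0000305175781), (47.62360382080078, 55.785240173339844), 75.3791275024414) [0.714  0.3548 0.03  ]
scene [412 271  75  53 620] [436.90806452 305.06935484] ((441.299072265625, 306.83233642578125), (78.91222381591797, 42.0199089050293), 28.24973487854004) [0.7801 0.3057 0.03  ]
```

View pics/t_hooks.png

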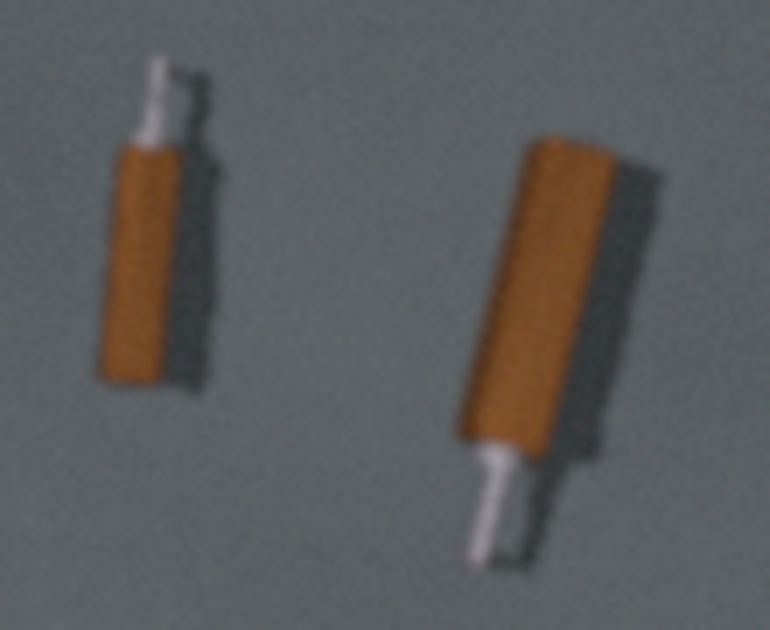

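View pics/t_unit.png

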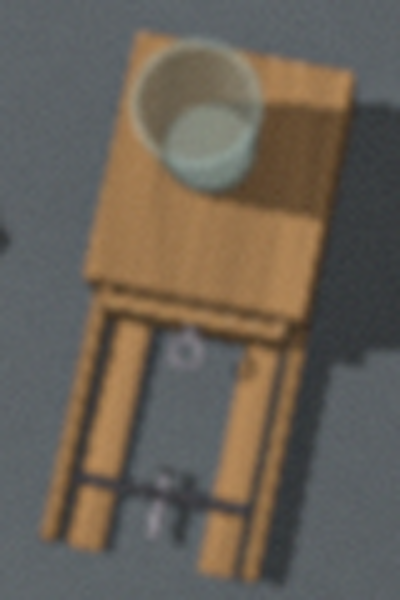

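View pics/s_unit.png

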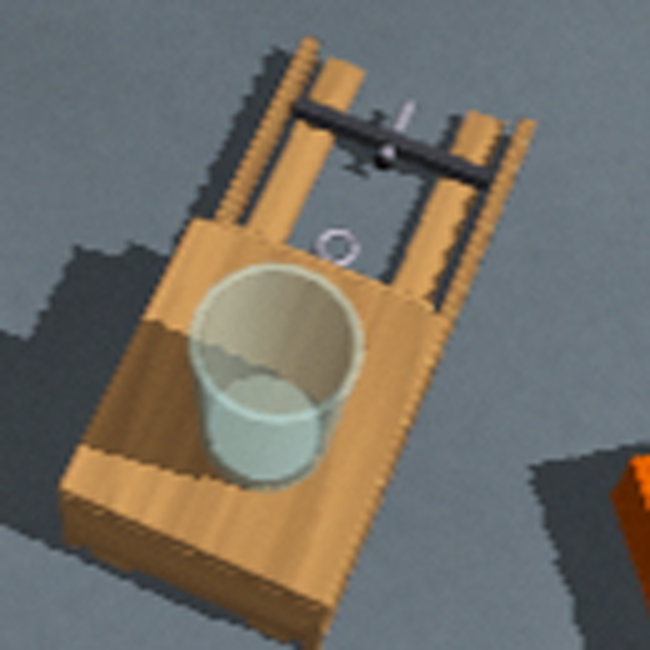

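View pics/s_hooks.png

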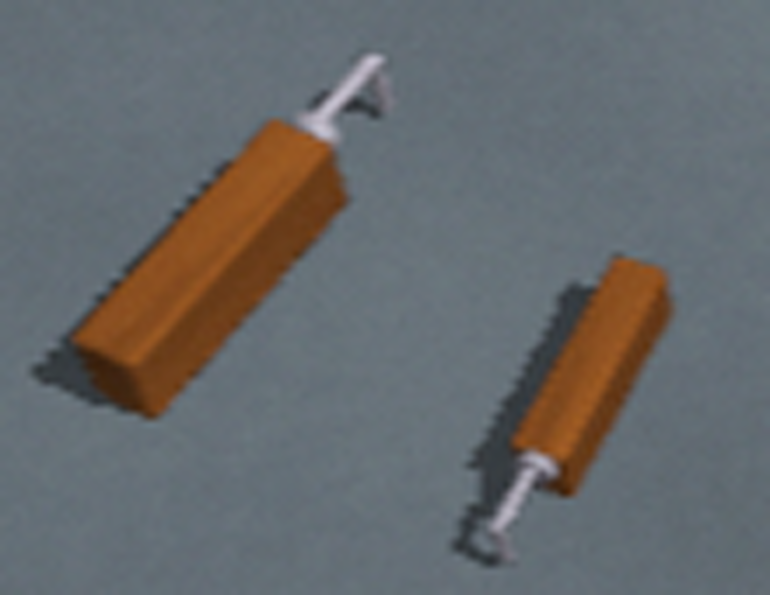

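```bash
python3 - <<'E'
from h import *
t=cams.snapshot("top");s=cams.snapshot("scene")
T=lambda x,y,k=7,u=370,v=210:(u+(x-k/2+.5)/k,v+(y-k/2+.5)/k)
c=[onz(t,*T(*p),0.03) for p in((122,148),(181,150),(162,381),(100,378))]
c=np.array(c);print("hook corners",c.round(4),c.mean(0)); f=(c[0]+c[1])/2;b=(c[2]+c[3])/2
print("len",np.linalg.norm(f-b),"wid",np.linalg.norm(c[0]-c[1]),"yaw",np.arctan2(*(f-b)[[1,0]]),"tip rod",onz(t,*T(158,58),0.029))
S=lambda x,y:T(x,y,7,170,110)
c2=np.array([onz(s,*S(*p),0.03) for p in((513,447),(615,256),(667,270),(572,468))]);print("scene",c2.round(4),c2.mean(0))
U=lambda x,y:T(x,y,5,245,125)
V=lambda x,y:T(x,y,5,290,180)
h=np.array([onz(t,*U(*p),0.076) for p in((85,278),(305,318),(352,72),(140,30))]);print("housing top",h.round(4),"sizes",np.linalg.norm(h[0]-h[1]),np.linalg.norm(h[1]-h[2]))
h2=np.array([onz(s,*V(*p),0.076) for p in((193,222),(440,312),(328,603),(62,488))]);print("housing scene",h2.round(4),"sizes",np.linalg.norm(h2[0]-h2[1]),np.linalg.norm(h2[1]-h2[2]))
for H in(h,h2):
    print("front mid",(H[0]+H[1])/2,"yaw front",np.arctan2(*((H[2]+H[3])-(H[0]+H[1]))[[1,0]]))
g=np.array([onz(t,*U(*p),0.022) for p in((42,540),(258,580))]);print("guide ends top",g,np.linalg.norm(g[0]-g[1]))
g2=np.array([onz(s,*V(*p),0.022) for p in((310,38),(530,122))]);print("guide ends sc",g2)
print("eye",two(t,U(186,349),s,V(338,247)),onz(t,*U(186,349),.044),onz(s,*V(338,247),.044))
b=np.array([onz(s,*V(*p),0.022) for p in((300,108),(492,185))]);print("bar scene",b)
b=np.array([onz(t,*U(*p),0.022) for p in((80,480),(250,510))]);print("bar top",b)
E
```

```text
hook corners [[ 0.5472 -0.2181  0.03  ]
 [ 0.547  -0.2428  0.03  ]
 [ 0.4506 -0.2351  0.03  ]
 [ 0.4512 -0.2094  0.03  ]] [ 0.49900438 -0.22636835  0.03      ]
len 0.09657494901091197 wid 0.024728246139875256 yaw -0.08478220631914517 tip rod [ 0.58574599 -0.23320719  0.029     ]
scene [[ 0.5518 -0.2408  0.03  ]
 [ 0.4533 -0.2333  0.03  ]
 [ 0.4548 -0.2108  0.03  ]
 [ 0.5554 -0.2154  0.03  ]] [ 0.50383524 -0.22508336  0.03      ]
housing top [[ 6.803e-01  1.510e-01  7.600e-02]
 [ 6.599e-01  2.300e-02  7.600e-02]
 [ 8.068e-01 -2.000e-04  7.600e-02]
 [ 8.293e-01  1.250e-01  7.600e-02]] sizes 0.12954845601869397 0.148707574250538
housing scene [[6.663e-01 2.470e-02 7.600e-02]
 [6.830e-01 1.471e-01 7.600e-02]
 [8.302e-01 1.252e-01 7.600e-02]
 [8.094e-01 5.000e-04 7.600e-02]] sizes 0.12350851499413415 0.148891065649203
front mid [0.6700924  0.08701109 0.076     ] yaw front -0.16460659638629097
front mid [0.67463309 0.08592455 0.076     ] yaw front -0.1574190839863853
guide ends top [[0.5324163  0.17672787 0.022     ]
 [0.51201097 0.04814981 0.022     ]] 0.13018715554791885
guide ends sc [[0.51574348 0.05281858 0.022     ]
 [0.53764659 0.17481994 0.022     ]]
eye (array([0.64541164, 0.09364311, 0.04397275]), np.float64(0.0003185188236403954)) [0.6453824  0.09379835 0.044     ] [0.64545672 0.09348729 0.044     ]
bar scene [[0.5595977  0.05698148 0.022     ]
 [0.57957456 0.16189241 0.022     ]]
bar top [[0.56865002 0.15577506 0.022     ]
 [0.55331462 0.05423186 0.022     ]]
```

The smaller hook (top view) has a handle of about 97–100 × 24 mm, which matches the spec. It lies near (0.501,-0.226) with yaw about -0.08. The unit's yaw is about -0.16 and the eye is at (0.645,0.094,0.044), which agrees in both views. Next I'll move above the hook.

Emit:
send_rows --rows '[0.037,-0.009,0.004,0,1,0.037,-0.009,0.004,0,1,0.037,-0.009,0.004,0,1,0.037,-0.009,0.004,0,1,0.037,-0.009,0.004,0,1,0.037,-0.009,0.004,0,1,0.037,-0.009,0.004,0,1,0.037,-0.009,0.004,0,1,0.037,-0.009,0.004,0,1,0.037,-0.009,0.004,0,1]'

```text
clock: 1.35
position: [0.5048, -0.2255, 0.1912]
eef_rot: [3.141, -0.0, 0.414]
wrist_force: [-0.2, -1.8, 0.5]
gripper_width: 0.998
```

Emit:
send_rows --rows '[0,0,0,0.124,1,0,0,0,0.124,1,0,0,0,0.124,1,0,0,0,0.124,1,0,0,0,0,1,0,0,0,0,1]'

```text
clock: 1.95
position: [0.5036, -0.2266, 0.1913]
eef_rot: [-3.142, 0.0, -0.08]
wrist_force: [-0.9, 0.4, -0.1]
gripper_width: 1.0
```

```bash
python3 - <<'E'
from h import *
s=arm.sense();print(s["position"],s["eef_rot"],s["q"],s["clock"])
d=cams.snapshot("wrist");cv2.imwrite("pics/w1.png",d["frame"][:,:,::-1])
for X in((.501,-.226,.03),(.586,-.233,.026),(.645,.094,.044)):print(proj(d,X,True))
E
```

```text
[ 0.50360439 -0.22662804  0.19125193] [-3.14156665e+00  1.02917338e-04 -7.96851825e-02] [-4.22858361e-01  3.63368324e-01  6.97032942e-02  1.27723696e+00
 -1.01408391e-05  2.79841948e+00] 1.95
[318.48182412 189.70418809]
[318.61640954 104.04170904]
[ 50.11462742 102.83582392]
```

View pics/w1.png

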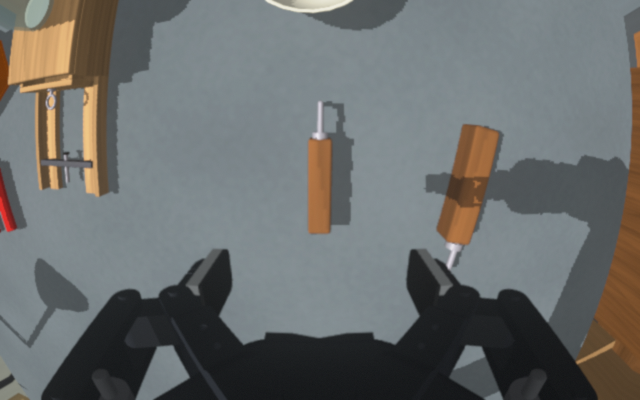

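The wrist view shows the small hook centred at about (319,186), its prong end at (320,103), and the large hook at (468,185). Joint 6 would run out of range at the drawer with this yaw, so I'll grasp with the half-turned tool. First I'll refine the hook pose and check where the camera sits.

```bash
python3 - <<'E'
from h import *
d=cams.snapshot("wrist");o=-d["R"].T@d["t"];s=arm.sense();print("cam",o,"tcp",s["position"],"axis",d["R"][2])
hsv=cv2.cvtColor(d["frame"],cv2.COLOR_RGB2HSV);m=cv2.inRange(hsv,(3,100,60),(16,255,255))
n,l,st,c=cv2.connectedComponentsWithStats(m)
i=l[185,319];print(st[i]);mm=(l==i).astype(np.uint8)
k=cv2.findContours(mm,0,1)[0][0];r=cv2.boxPoints(cv2.minAreaRect(k));print(r)
P=np.array([onz(d,*p,.03,True) for p in r]);print(P.round(4),P.mean(0))
print("rod end",onz(d,320.5,101,.026,True))
E
```

```text
cam [ 0.57364959 -0.2324602   0.33284477] tcp [ 0.50358659 -0.22666673  0.19129512] axis [-0.2700959   0.02242409 -0.96257227]
[ 309  139   23   94 2047]
[[309. 139.]
 [331. 139.]
 [331. 232.]
 [309. 232.]]
[[ 0.5525 -0.221   0.03  ]
 [ 0.5508 -0.2423  0.03  ]
 [ 0.4545 -0.2354  0.03  ]
 [ 0.4564 -0.2124  0.03  ]] [ 0.50354871 -0.22777668  0.03      ]
rod end [ 0.58885945 -0.23514391  0.026     ]
```

Emit:
send_rows --rows '[0,0,0,-0.149,1,0,0,0,-0.149,1,0,0,0,-0.149,1,0,0,0,-0.149,1,0,0,0,-0.149,1,0,0,0,-0.149,1,0,0,0,-0.149,1,0,0,0,-0.149,1,0,0,0,-0.149,1,0,0,0,-0.149,1,0,0,0,-0.149,1]'

```text
clock: 3.15
position: [0.5036, -0.2267, 0.1913]
eef_rot: [3.142, 0.0, 1.564]
wrist_force: [-0.2, 0.6, 0.4]
gripper_width: 0.997
```

Emit:
send_rows --rows '[0,0,0,-0.149,1,0,0,0,-0.149,1,0,0,0,-0.149,1,0,0,0,-0.149,1,0,0,0,-0.149,1,0,0,0,-0.149,1,0,0,0,-0.149,1,0,0,0,-0.149,1,0,0,0,-0.149,1,0,0,0,-0.149,1,0,0,0,0,1]'

```text
clock: 4.25
position: [0.5036, -0.2267, 0.1913]
eef_rot: [-3.142, 0.0, 3.047]
wrist_force: [0.1, -0.7, -0.6]
gripper_width: 0.998
```

```bash
cat >> h.py <<'E'
def delta(X):
    "shift in tool axes from measured TCP to world X"
    from scipy.spatial.transform import Rotation as Ro
    s=arm.sense();R=Ro.from_euler("xyz",s["eef_rot"]).as_matrix();return R.T@(np.asarray(X)-s["position"])
E
python3 - <<'E'
from h import *
s=arm.sense();print(s["position"],s["eef_rot"],s["q"],s["clock"]);print(delta((.507,-.2275,.008)))
E
```

```text
[ 0.5035933  -0.22667538  0.19131032] [-3.14159248e+00  7.54282724e-06  3.04744640e+00] [-4.22951597e-01  3.63264934e-01  6.97067458e-02  1.27723094e+00
  2.26959424e-06 -3.28805341e-01] 4.25
[-0.00346775 -0.00050068  0.18331035]
```

Emit:
send_rows --rows '[-0.0035,-0.0005,0.03,-0.01,1,0,0,0.035,0,1,0,0,0.035,0,1,0,0,0.035,0,1,0,0,0.03,0,1,0,0,0.018,0,1,0,0,0,0,1,0,0,0,0,0.2,0,0,0,0,0.2,0,0,0,0,0.2,0,0,0,0,0.1,0,0,0,0,0]' --grip_force 60

```text
clock: 5.45
position: [0.5081, -0.2279, 0.0097]
eef_rot: [-3.141, 0.003, 3.057]
wrist_force: [-1.3, -0.1, 5.3]
gripper_width: 0.264
```

Emit:
send_rows --rows '[0,0,0,0,0,0,0,0,0,0,0,0,0,0,0,0,0,0,0,0]'

```text
clock: 5.85
position: [0.5081, -0.2279, 0.0097]
eef_rot: [-3.141, 0.003, 3.057]
wrist_force: [-0.2, 0.2, 5.5]
gripper_width: 0.265
```

```bash
python3 - <<'E'
from h import *
s=arm.sense();print(s["position"],s["eef_rot"],s["clock"],s["gripper_width"]*85,s["wrist_force"])
d=cams.snapshot("wrist");cv2.imwrite("pics/w2.png",d["frame"][:,:,::-1])
E
```

```text
[ 0.50808879 -0.22788622  0.00965981] [-3.14075809e+00  2.51570284e-03  3.05665388e+00] 5.85 22.488303063017963 [-0.24714019  0.22658523  5.53606607]
```

View pics/w2.png

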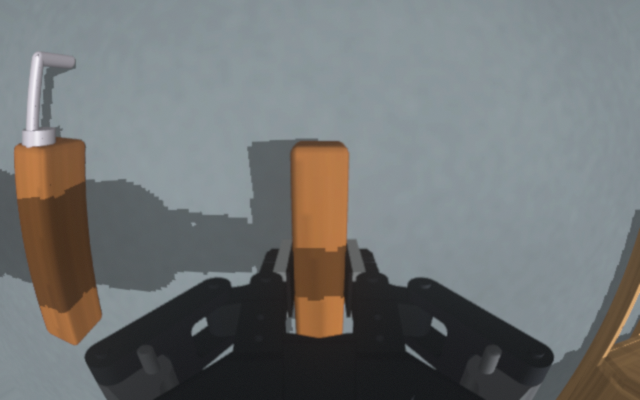

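Grasped: the opening of about 22–24 mm fits the handle width. Next I'll lift, carry it over and hover above the eye.

Emit:
send_rows --rows '[0,0,-0.02,0,0,0,0,-0.04,0,0,0,0,-0.03,0,0,0,0,0,0,0]'

```text
clock: 6.3
position: [0.5101, -0.2288, 0.103]
eef_rot: [-3.139, 0.008, 3.057]
wrist_force: [0.4, -0.8, -0.2]
gripper_width: 0.268
```

Emit:
send_rows --rows '[-0.0034,0.02,0,0,0,-0.0034,0.0375,0,0,0,-0.0034,0.0425,0,0,0,-0.0034,0.0425,0,0,0,-0.0034,0.0425,0,0,0,-0.0034,0.0425,0,0,0,-0.0034,0.0425,0,0,0,-0.0034,0.0375,0,0,0,-0.0034,0.03,0,0.076,0,0,0,0,0,0,0,0,0,0,0]'

```text
clock: 7.4
position: [0.5651, 0.1067, 0.0969]
eef_rot: [-3.14, -0.002, 2.983]
wrist_force: [-0.5, 0.7, -0.9]
gripper_width: 0.264
```

```bash
python3 - <<'E'
from h import *
s=arm.sense();print(s["position"],s["eef_rot"],s["clock"],s["gripper_width"],s["wrist_force"])
d=cams.snapshot("wrist");cv2.imwrite("pics/w3.png",d["frame"][:,:,::-1])
t=cams.snapshot("top");crop(t,240,120,90,120,5,"t3.png")
c=cams.snapshot("scene");crop(c,280,140,150,115,5,"s3.png")
E
```

```text
[0.56511084 0.10665223 0.09685462] [-3.14015750e+00 -2.32718444e-03  2.98300139e+00] 7.4 0.26405136655992595 [-0.48510268  0.67419901 -0.85730994]
```

View pics/t3.png

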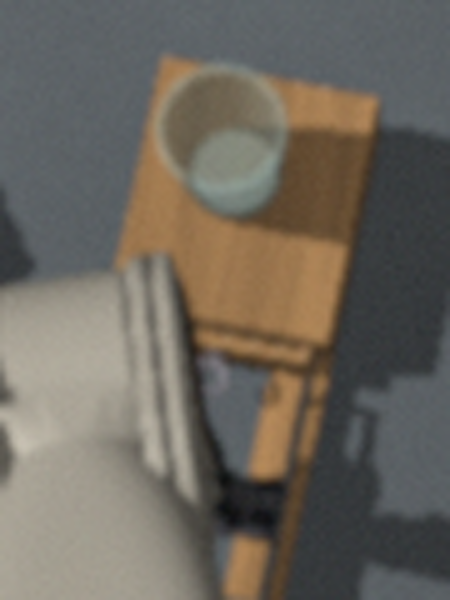

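View pics/s3.png

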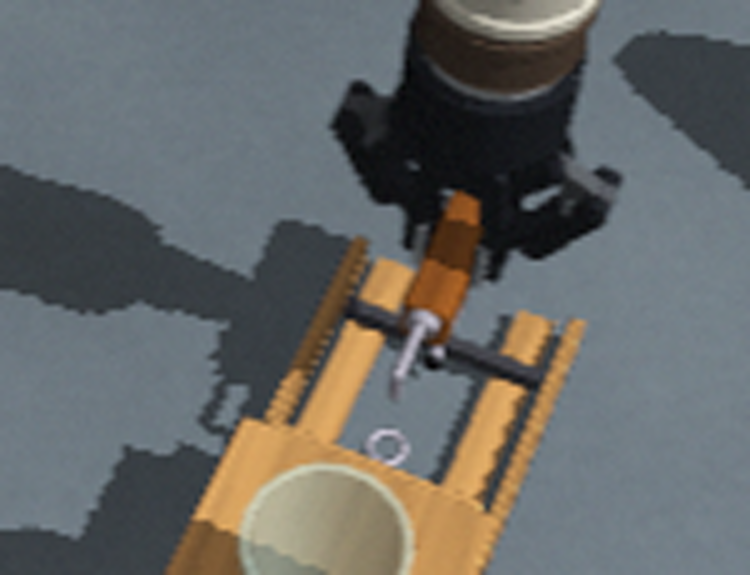

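```bash
cat > tip.py <<'E'
from h import *
import sys
def show(name,u0=335,v0=195,w=50,h=50,k=12):
    c=cams.snapshot("scene");crop(c,u0,v0,w,h,k,name)
    s=arm.sense();p=s["position"];psi=s["eef_rot"][2]
    ax=-np.array([np.cos(psi),np.sin(psi),0])
    for L in(.077,.079,.081):
        T=p+ax*L;T[2]=p[2]-.0067;B=T.copy();B[2]+=.026
        f=lambda X:((proj(c,X)-(u0,v0)+.5)*k-.5).round(0)
        print("L",L,"tip",T.round(4),"crop tip",f(T),"elbow top",f(B))
    print(s["position"],s["eef_rot"],s["clock"],s["wrist_force"])
    return c
if __name__=="__main__":show(sys.argv[1])
E
python3 tip.py s4.png
```

```text
L 0.077 tip [0.6417 0.0925 0.0911] crop tip [290. 287.] elbow top [301. 223.]
L 0.079 tip [0.6436 0.0922 0.0911] crop tip [286. 296.] elbow top [297. 232.]
L 0.081 tip [0.6456 0.0919 0.0911] crop tip [283. 304.] elbow top [294. 240.]
[0.56566563 0.10494557 0.09784363] [-3.14098750e+00 -1.02889423e-03  2.97921152e+00] 7.6 [-0.95022244 -0.36151915 -1.10878633]
```

View pics/s4.png

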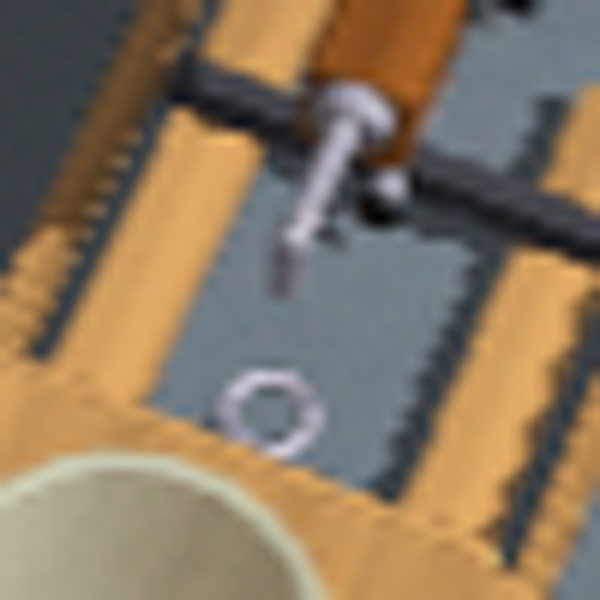

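The tip is at crop (284,296), against a predicted (286,296), so L≈0.079 m is confirmed. The eye ring's centre is at crop (270,411).

```bash
python3 - <<'E'
from h import *
c=cams.snapshot("scene")
f=lambda x,y:(335+(x+.5)/12-.5,195+(y+.5)/12-.5)
e=onz(c,*f(270,411),.044);tp=onz(c,*f(284,297),.0911);print(e,tp,c["t"])
s=arm.sense();print(s["position"],s["eef_rot"])
print(delta(s["position"]+[*(e-tp)[:2],0]))
E
```

```text
[0.64499558 0.09299413 0.044     ] [0.64402482 0.09179842 0.0911    ] [ 0.16618078 -0.44800314  1.37720479]
[0.56587501 0.1049529  0.09807469] [-3.14122554e+00 -5.74562846e-04  2.97907153e+00]
[-7.64496137e-04  1.33702332e-03 -9.30095970e-07]
```

Emit:
send_rows --rows '[-0.0008,0.0013,0.01,0,0,0,0,0.014,0,0,0,0,0.013,0,0,0,0,0,0,0,0,0,0,0,0,0,0,0,0,0]'

```text
clock: 8.25
position: [0.5676, 0.1074, 0.0617]
eef_rot: [3.141, 0.001, 2.981]
wrist_force: [0.0, 0.7, -1.5]
gripper_width: 0.271
```

```bash
python3 tip.py s5.png
```

```text
L 0.077 tip [0.6438 0.0952 0.0553] crop tip [286. 383.] elbow top [297. 323.]
L 0.079 tip [0.6457 0.0948 0.0553] crop tip [283. 391.] elbow top [293. 331.]
L 0.081 tip [0.6477 0.0945 0.0553] crop tip [279. 399.] elbow top [290. 339.]
[0.56774874 0.10749051 0.06197419] [3.14114246e+00 1.29908399e-03 2.98078920e+00] 8.3 [ 0.11316071 -0.08671972 -1.95245148]
```

View pics/s5.png

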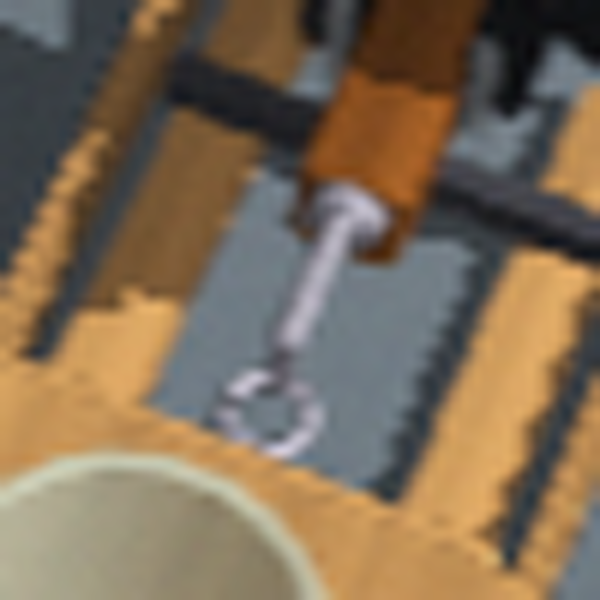

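Emit:
send_rows --rows '[0.0005,-0.0016,0.003,0,0,0,0,0.003,0,0,0,0,0,0,0,0,0,0,0,0,0,0,0,0,0]'

```text
clock: 8.8
position: [0.5664, 0.1059, 0.0554]
eef_rot: [3.142, 0.0, 2.981]
wrist_force: [0.6, 0.2, -1.5]
gripper_width: 0.266
```

```bash
python3 tip.py s6.png
```

```text
L 0.077 tip [0.6425 0.0936 0.0487] crop tip [277. 391.] elbow top [288. 331.]
L 0.079 tip [0.6445 0.0933 0.0487] crop tip [274. 399.] elbow top [284. 339.]
L 0.081 tip [0.6465 0.093  0.0487] crop tip [270. 407.] elbow top [281. 348.]
[0.56649672 0.10594987 0.05539976] [3.14151503e+00 2.07261195e-04 2.98083425e+00] 8.85 [-0.14143252 -0.90212159 -0.91891785]
```

View pics/s6.png

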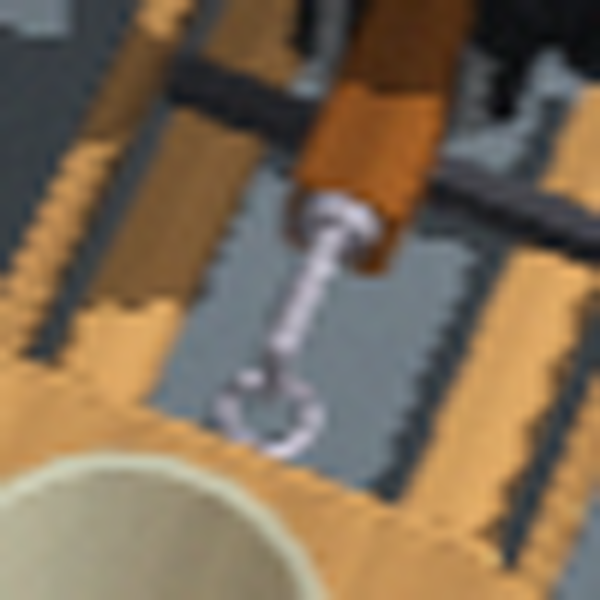

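Emit:
send_rows --rows '[-0.0007,0,0.002,0,0,0,0,0.003,0,0,0,0,0,0,0,0,0,0,0,0]'

```text
clock: 9.25
position: [0.5669, 0.1057, 0.05]
eef_rot: [-3.141, -0.001, 2.981]
wrist_force: [-0.6, -0.1, 0.3]
gripper_width: 0.267
```

Emit:
send_rows --rows '[0,0,0.002,0,0,0,0,0.002,0,0,0,0,0,0,0,0,0,0,0,0]'

```text
clock: 9.65
position: [0.567, 0.1058, 0.0462]
eef_rot: [-3.141, -0.0, 2.981]
wrist_force: [-0.3, 0.5, -1.0]
gripper_width: 0.266
```

```bash
python3 tip.py s7.png
```

```text
L 0.077 tip [0.6431 0.0935 0.0396] crop tip [272. 413.] elbow top [283. 355.]
L 0.079 tip [0.645  0.0931 0.0396] crop tip [269. 421.] elbow top [279. 363.]
L 0.081 tip [0.647  0.0928 0.0396] crop tip [265. 429.] elbow top [276. 371.]
[0.56706063 0.10578693 0.04629733] [-3.14156260e+00 -4.51626046e-05  2.98080837e+00] 9.7 [ 0.61928571 -0.20380751 -0.93165911]
```

View pics/s7.png

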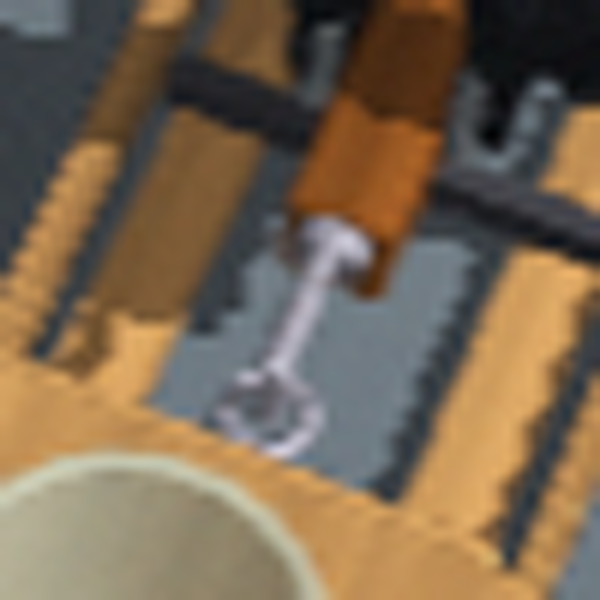

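The prong is inside the ring with no contact force. I'll lower it further.

Emit:
send_rows --rows '[0,0,0.003,0,0,0,0,0.003,0,0,0,0,0.002,0,0,0,0,0,0,0,0,0,0,0,0,0,0,0,0,0]'

```text
clock: 10.3
position: [0.5672, 0.1058, 0.0384]
eef_rot: [3.142, 0.0, 2.981]
wrist_force: [-1.3, 0.5, -0.5]
gripper_width: 0.27
```

```bash
python3 tip.py s8.png
```

```text
L 0.077 tip [0.6432 0.0935 0.0317] crop tip [269. 431.] elbow top [280. 373.]
L 0.079 tip [0.6452 0.0932 0.0317] crop tip [266. 439.] elbow top [276. 381.]
L 0.081 tip [0.6472 0.0928 0.0317] crop tip [262. 447.] elbow top [272. 389.]
[0.56719894 0.10580429 0.03841042] [3.14151674e+00 2.23369926e-04 2.98080175e+00] 10.35 [ 0.71578291 -0.20101309 -1.3615489 ]
```

View pics/s8.png

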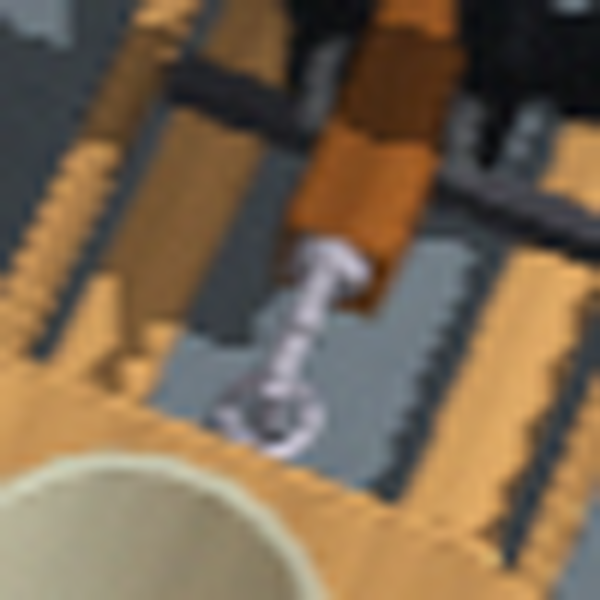

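The prong is about 12 mm below the ring's middle and free of force. Before pulling I'll estimate the bumper position.

```bash
python3 - <<'E'
from h import *
c=cams.snapshot("scene");f=lambda x,y:(335+(x+.5)/12-.5,195+(y+.5)/12-.5)
u=np.array([np.cos(-.161),np.sin(-.161)]);e=np.array([.6451,.0932])
bump=onz(c,*f(382,203),.016)[:2];face=e+.016*u
print("bumper end",bump,"travel",(face-bump)@u,"lateral",(bump-e)@[-u[1],u[0]])
E
```

```text
bumper end [0.57528623 0.10535025] travel 0.08685865080492489 lateral 0.0008015945721799767
```

Emit:
send_rows --rows '[0.001,0,0,0,0,0.001,0,0,0,0,0.001,0,0,0,0,0.001,0,0,0,0,0.001,0,0,0,0,0.002,0,0,0,0,0.002,0,0,0,0,0.002,0,0,0,0,0.002,0,0,0,0,0.002,0,0,0,0,0.002,0,0,0,0,0.002,0,0,0,0]'

```text
clock: 11.6
position: [0.5483, 0.1089, 0.0384]
eef_rot: [3.142, 0.0, 2.981]
wrist_force: [2.9, -0.8, -1.9]
gripper_width: 0.268
```

Emit:
send_rows --rows '[0.003,0,0,0,0,0.003,0,0,0,0,0.003,0,0,0,0,0.003,0,0,0,0,0.003,0,0,0,0,0.003,0,0,0,0,0.003,0,0,0,0,0.003,0,0,0,0,0.003,0,0,0,0,0.002,0,0,0,0,0.001,0,0,0,0,0.001,0,0,0,0]'

```text
clock: 12.8
position: [0.5177, 0.1138, 0.0383]
eef_rot: [3.142, 0.0, 2.981]
wrist_force: [1.7, 0.1, -0.9]
gripper_width: 0.263
```

```bash
python3 - <<'E'
from h import *
import tip
c=tip.show("s9.png",330,170,60,60,10)
E
```

```text
L 0.077 tip [0.5936 0.1015 0.0316] crop tip [346. 447.] elbow top [355. 396.]
L 0.079 tip [0.5956 0.1012 0.0316] crop tip [343. 453.] elbow top [353. 403.]
L 0.081 tip [0.5975 0.1009 0.0316] crop tip [340. 459.] elbow top [350. 409.]
[0.51756801 0.1138391  0.03832299] [ 3.14158964e+00 -7.85661032e-05  2.98089296e+00] 12.85 [ 2.09041496 -0.36003428 -0.82850107]
```

View pics/s9.png

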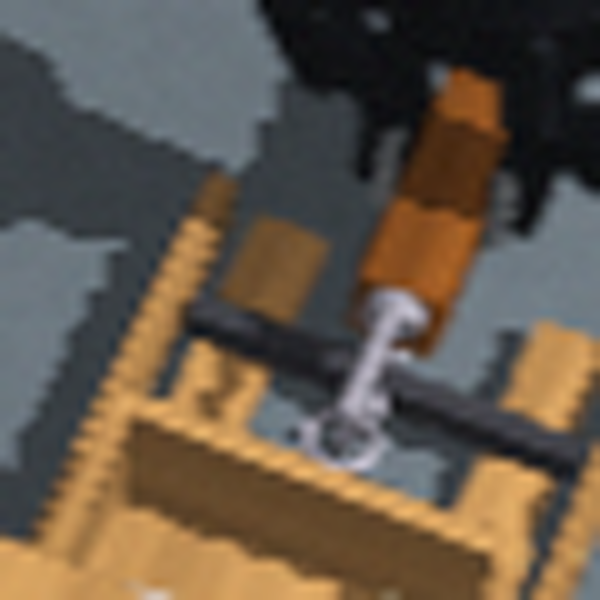

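Emit:
send_rows --rows '[0.001,0,0,0,0,0.002,0,0,0,0,0.002,0,0,0,0,0.002,0,0,0,0,0.002,0,0,0,0,0.002,0,0,0,0,0.002,0,0,0,0,0.002,0,0,0,0,0.002,0,0,0,0,0.002,0,0,0,0,0.002,0,0,0,0,0.001,0,0,0,0]'

```text
clock: 14.05
position: [0.4958, 0.1174, 0.0383]
eef_rot: [-3.142, -0.0, 2.981]
wrist_force: [1.8, -0.3, -1.6]
gripper_width: 0.267
```

Emit:
send_rows --rows '[0.001,0,0,0,0,0.001,0,0,0,0,0.001,0,0,0,0,0.001,0,0,0,0]'

```text
clock: 14.45
position: [0.492, 0.118, 0.0383]
eef_rot: [3.142, 0.0, 2.981]
wrist_force: [2.1, 0.1, -0.9]
gripper_width: 0.269
```

```bash
python3 - <<'E'
from h import *
import tip
c=tip.show("s10.png",330,160,60,60,10)
E
```

```text
L 0.077 tip [0.5678 0.1056 0.0316] crop tip [381. 465.] elbow top [391. 414.]
L 0.079 tip [0.5698 0.1053 0.0316] crop tip [378. 471.] elbow top [389. 420.]
L 0.081 tip [0.5718 0.105  0.0316] crop tip [376. 478.] elbow top [386. 426.]
[0.49180233 0.11796994 0.03827744] [-3.14154277e+00 -2.55769028e-04  2.98083607e+00] 14.5 [ 1.64686425 -0.11791526 -1.63883459]
```

View pics/s10.png

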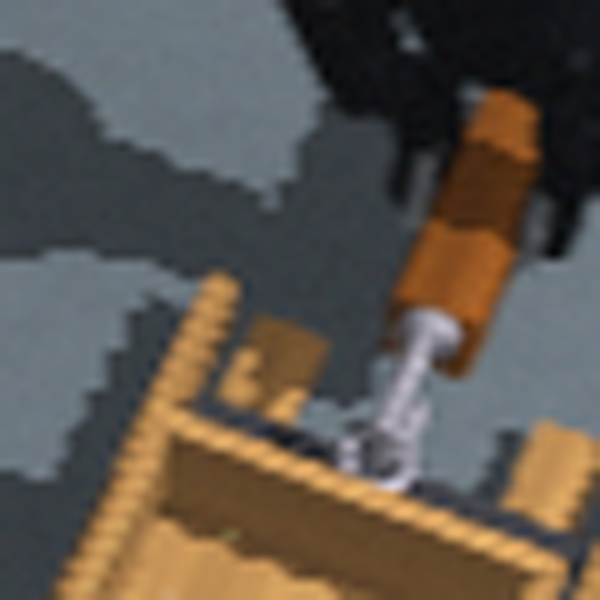

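Emit:
send_rows --rows '[0.001,0,0,0,0,0.001,0,0,0,0,0.001,0,0,0,0,0.001,0,0,0,0]'

```text
clock: 14.9
position: [0.488, 0.1186, 0.0383]
eef_rot: [-3.142, 0.0, 2.981]
wrist_force: [1.3, -0.3, -1.4]
gripper_width: 0.262
```

Emit:
send_rows --rows '[0.0007,0,0,0,0,0.0007,0,0,0,0,0.0006,0,0,0,0]'

```text
clock: 15.2
position: [0.4861, 0.1189, 0.0383]
eef_rot: [3.142, 0.0, 2.981]
wrist_force: [1.8, -0.6, -0.9]
gripper_width: 0.262
```

Emit:
send_rows --rows '[0.0007,0,0,0,0,0.0007,0,0,0,0,0.0006,0,0,0,0]'

```text
clock: 15.5
position: [0.4841, 0.1192, 0.0383]
eef_rot: [-3.142, -0.0, 2.981]
wrist_force: [1.1, 0.0, -0.9]
gripper_width: 0.268
```

Emit:
send_rows --rows '[0.0005,0,0,0,0,0.0005,0,0,0,0,0.0005,0,0,0,0]'

```text
clock: 15.8
position: [0.4827, 0.1195, 0.0383]
eef_rot: [-3.142, 0.0, 2.981]
wrist_force: [1.4, -0.9, -0.7]
gripper_width: 0.27
```

Emit:
send_rows --rows '[0.0005,0,0,0,0,0.0005,0,0,0,0,0.0005,0,0,0,0]'

```text
clock: 16.1
position: [0.4816, 0.1197, 0.0384]
eef_rot: [-3.142, 0.001, 2.981]
wrist_force: [3.7, -1.1, -1.6]
gripper_width: 0.265
```

Emit:
send_rows --rows '[0.0005,0,0,0,0,0.0005,0,0,0,0,0.0005,0,0,0,0]'

```text
clock: 16.4
position: [0.4814, 0.1198, 0.0386]
eef_rot: [3.142, 0.003, 2.98]
wrist_force: [7.5, -1.6, -4.4]
gripper_width: 0.266
```

Emit:
send_rows --rows '[0.0005,0,0,0,0,0.0005,0,0,0,0]'

```text
clock: 16.6
position: [0.4813, 0.1198, 0.0387]
eef_rot: [3.142, 0.005, 2.98]
wrist_force: [7.8, -1.8, -5.0]
gripper_width: 0.269
```

Emit:
send_rows --rows '[0.0002,0,0,0,0,0.0002,0,0,0,0]'

```text
clock: 16.8
position: [0.4813, 0.1199, 0.0387]
eef_rot: [3.141, 0.006, 2.98]
wrist_force: [8.8, -2.1, -6.9]
gripper_width: 0.267
```

Emit:
send_rows --rows '[0.0003,0,0.0005,0,0,0,0,0.0003,0,0]'

```text
clock: 17.0
position: [0.4813, 0.12, 0.0383]
eef_rot: [3.141, 0.006, 2.98]
wrist_force: [7.6, -1.5, -2.9]
gripper_width: 0.265
```

```bash
python3 - <<'E'
from h import *
import tip
c=tip.show("s11.png",330,150,60,60,10);s=arm.sense();print(s["wrist_torque"])
E
```

```text
L 0.077 tip [0.5573 0.1076 0.0315] crop tip [396. 533.] elbow top [407. 481.]
L 0.079 tip [0.5592 0.1072 0.0315] crop tip [393. 539.] elbow top [404. 487.]
L 0.081 tip [0.5612 0.1069 0.0315] crop tip [391. 545.] elbow top [401. 493.]
[0.48128089 0.11996619 0.03823745] [3.1412542  0.00618159 2.97983453] 17.05 [ 8.93730749 -2.30514256 -2.82884751]
[-0.42634084 -1.68040251 -0.03901374]
```

View pics/s11.png

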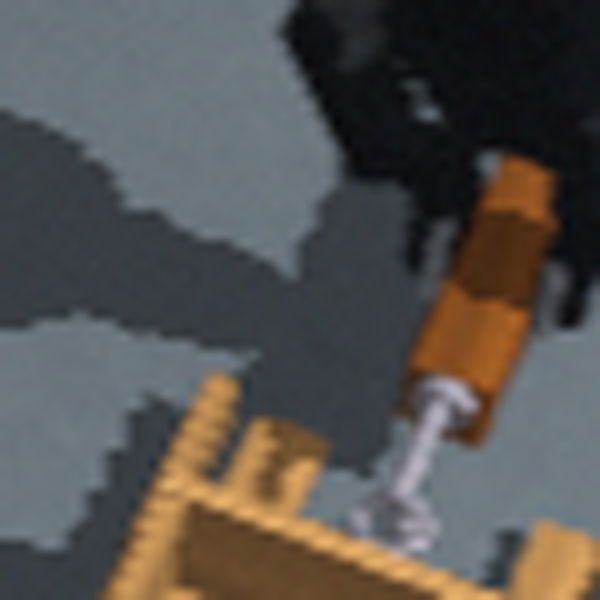

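The drawer is on the bumper and the pull is about 8–9 N. I'll bring it up to about 13 N.

Emit:
send_rows --rows '[0.0005,0,0.0002,0,0,0.0005,0,0.0002,0,0]'

```text
clock: 17.25
position: [0.4812, 0.1201, 0.0382]
eef_rot: [3.141, 0.008, 2.98]
wrist_force: [10.6, -2.0, -4.3]
gripper_width: 0.267
```

Emit:
send_rows --rows '[0.0003,0,0.0001,0,0,0.0003,0,0.0001,0,0]'

```text
clock: 17.45
position: [0.4811, 0.1201, 0.0381]
eef_rot: [3.141, 0.009, 2.98]
wrist_force: [11.5, -2.5, -4.5]
gripper_width: 0.266
```

Emit:
send_rows --rows '[0.0003,0,0.0001,0,0,0.0003,0,0.0001,0,0]'

```text
clock: 17.65
position: [0.4809, 0.1202, 0.0379]
eef_rot: [3.141, 0.01, 2.979]
wrist_force: [10.8, -3.8, -3.8]
gripper_width: 0.267
```

Emit:
send_rows --rows '[0,0,0,0,0,0,0,0,0,0]'

```text
clock: 17.85
position: [0.4808, 0.1202, 0.0379]
eef_rot: [3.141, 0.01, 2.979]
wrist_force: [11.8, -2.5, -3.6]
gripper_width: 0.267
```

Emit:
send_rows --rows '[0.0004,0,0.0001,0,0,0,0,0,0,0,0,0,0,0,0,0,0,0,0,0]'

```text
clock: 18.25
position: [0.4807, 0.1203, 0.0378]
eef_rot: [3.141, 0.01, 2.979]
wrist_force: [12.7, -2.4, -6.1]
gripper_width: 0.265
```

Emit:
send_rows --rows '[0,0,0,0,0,0,0,0,0,0,0,0,0,0,0,0,0,0,0,0,0,0,0,0,0,0,0,0,0,0]'

```text
clock: 18.85
position: [0.4807, 0.1203, 0.0379]
eef_rot: [3.141, 0.01, 2.979]
wrist_force: [12.4, -3.3, -3.7]
gripper_width: 0.267
```

Emit:
send_rows --rows '[0,0,0,0,0,0,0,0,0,0,0,0,0,0,0,0,0,0,0,0]'

```text
clock: 19.25
position: [0.4807, 0.1203, 0.0378]
eef_rot: [3.141, 0.01, 2.979]
wrist_force: [12.5, -3.2, -5.0]
gripper_width: 0.269
```

Held for more than 1 s at about 12.8 N pull. Now I'll unload it gently.

Emit:
send_rows --rows '[-0.001,0,0,0,0,-0.001,0,0,0,0,-0.001,0,0,0,0,-0.001,0,0,0,0,0,0,0,0,0]'

```text
clock: 19.75
position: [0.4814, 0.1201, 0.0375]
eef_rot: [3.141, 0.004, 2.98]
wrist_force: [5.5, -1.8, 0.6]
gripper_width: 0.266
```

Emit:
send_rows --rows '[-0.001,0,0,0,0,-0.0005,0,0,0,0,0,0,0,0,0]'

```text
clock: 20.05
position: [0.4815, 0.12, 0.0369]
eef_rot: [3.141, 0.001, 2.981]
wrist_force: [4.9, 0.2, 1.1]
gripper_width: 0.267
```

Emit:
send_rows --rows '[-0.001,0,0,0,0,-0.0005,0,0,0,0,0,0,0,0,0]'

```text
clock: 20.35
position: [0.4815, 0.1196, 0.0362]
eef_rot: [-3.141, -0.002, 2.981]
wrist_force: [2.1, 0.3, -0.3]
gripper_width: 0.269
```

Emit:
send_rows --rows '[-0.001,0,0,0,0,-0.0005,0,0,0,0,0,0,0,0,0]'

```text
clock: 20.65
position: [0.4823, 0.119, 0.0358]
eef_rot: [-3.14, -0.003, 2.981]
wrist_force: [-0.1, 0.5, -1.1]
gripper_width: 0.264
```

```bash
python3 - <<'E'
from h import *
import tip
c=tip.show("s12.png",340,170,50,50,12)
E
```

```text
L 0.077 tip [0.5586 0.1067 0.0293] crop tip [349. 409.] elbow top [362. 347.]
L 0.079 tip [0.5605 0.1063 0.0293] crop tip [346. 416.] elbow top [359. 354.]
L 0.081 tip [0.5625 0.106  0.0293] crop tip [343. 423.] elbow top [355. 361.]
[0.48254583 0.11899739 0.035959  ] [-3.14064578e+00 -2.62817089e-03  2.98070486e+00] 20.7 [ 0.30694899  1.05532338 -1.15822838]
```

View pics/s12.png

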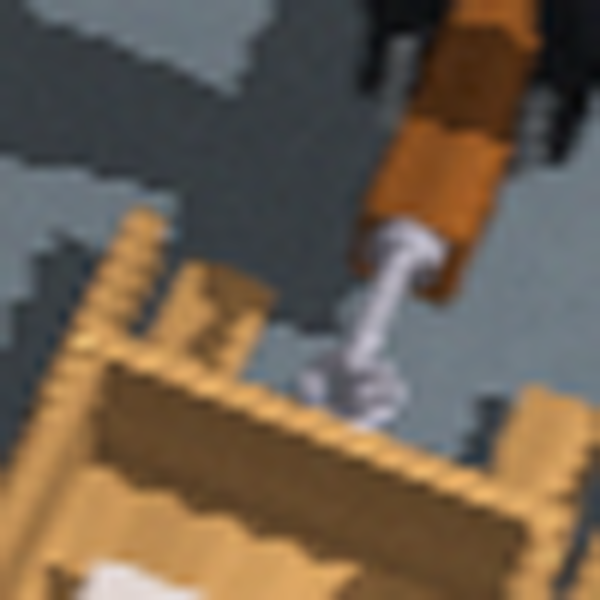

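Emit:
send_rows --rows '[-0.001,0,0,0,0,-0.0008,0,0,0,0,0,0,0,0,0,0,0,-0.002,0,0,0,0,-0.003,0,0,0,0,0,0,0]'

```text
clock: 21.3
position: [0.4861, 0.1191, 0.0422]
eef_rot: [3.141, 0.001, 2.981]
wrist_force: [0.3, -0.9, -0.7]
gripper_width: 0.262
```

```bash
python3 - <<'E'
from h import *
import tip
c=tip.show("s13.png",340,170,50,50,12)
E
```

```text
L 0.077 tip [0.562  0.1067 0.0353] crop tip [349. 408.] elbow top [362. 345.]
L 0.079 tip [0.5639 0.1064 0.0353] crop tip [346. 415.] elbow top [359. 353.]
L 0.081 tip [0.5659 0.1061 0.0353] crop tip [343. 423.] elbow top [356. 360.]
[0.48594814 0.1190763  0.04198733] [3.14126129e+00 7.22164807e-04 2.98080595e+00] 21.35 [-0.34693229  0.74773806 -1.77563816]
```

View pics/s13.png

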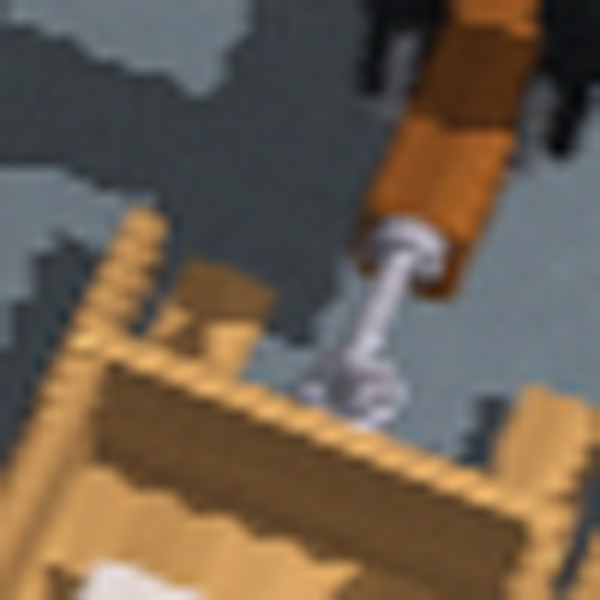

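The drawer hasn't moved and the prong is about centred in the ring. I'll lift it out.

Emit:
send_rows --rows '[0.0004,0,-0.003,0,0,0,0,-0.004,0,0,0,0,-0.004,0,0,0,0,-0.005,0,0,0,0,0,0,0]'

```text
clock: 21.85
position: [0.486, 0.1192, 0.0586]
eef_rot: [3.141, 0.002, 2.981]
wrist_force: [0.2, 0.3, -0.7]
gripper_width: 0.266
```

Emit:
send_rows --rows '[0,0,-0.01,0,0,0,0,-0.02,0,0,0,0,-0.02,0,0,0,0,0,0,0]'

```text
clock: 22.25
position: [0.4876, 0.1196, 0.1107]
eef_rot: [3.139, 0.006, 2.981]
wrist_force: [0.8, 0.9, -1.3]
gripper_width: 0.27
```

```bash
python3 - <<'E'
from h import *
import tip
c=tip.show("s14.png",280,130,150,115,5)
E
```

```text
L 0.077 tip [0.5626 0.1071 0.1024] crop tip [460. 301.] elbow top [466. 272.]
L 0.079 tip [0.5646 0.1067 0.1024] crop tip [458. 304.] elbow top [464. 275.]
L 0.081 tip [0.5665 0.1064 0.1024] crop tip [457. 308.] elbow top [463. 278.]
[0.48658869 0.11938116 0.10912744] [3.14007257 0.00351706 2.98077511] 22.3 [ 0.87654028 -0.14457834 -1.465006  ]
```

View pics/s14.png

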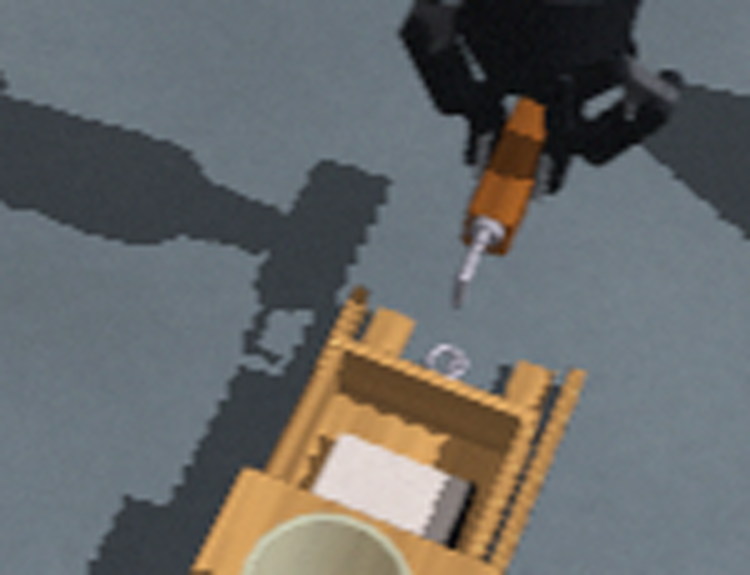

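The hook is free and the drawer is drawn out. I'll carry the hook to bare desk and lay it down.

Emit:
send_rows --rows '[-0.002,-0.025,0,0,0,-0.002,-0.04,0,0,0,-0.002,-0.045,0,0,0,-0.002,-0.045,0,0,0,-0.002,-0.045,0,0,0,-0.002,-0.04,0,0,0,0,0,0.02,0,0,0,0,0.03,0,0,0,0,0.03,0,0,0,0,0,0,0,0,0,0,0,0]'

```text
clock: 23.4
position: [0.4575, -0.1194, 0.0269]
eef_rot: [3.141, -0.003, 2.981]
wrist_force: [0.6, -0.4, -1.1]
gripper_width: 0.267
```

```bash
python3 - <<'E'
from h import *
s=arm.sense();print(s["position"],s["eef_rot"],s["wrist_force"])
t=cams.snapshot("scene");crop(t,200,100,150,115,5,"s15.png")
E
```

```text
[ 0.45750703 -0.11944873  0.02686916] [ 3.14129318e+00 -3.12811552e-03  2.98082203e+00] [ 0.57272524 -0.42343276 -1.13824813]
```

View pics/s15.png

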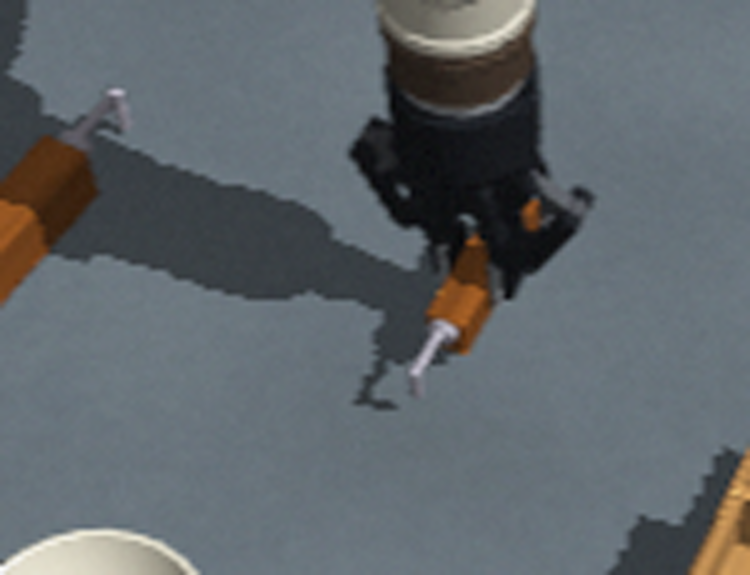

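The area is bare desk, so I'll lower the hook and release it.

Emit:
send_rows --rows '[0,0,0.006,0,0,0,0,0.005,0,0,0,0,0.003,0,0,0,0,0.002,0,0,0,0,0,0,0,0,0,0,0,0]'

```text
clock: 24.05
position: [0.4587, -0.1198, 0.0117]
eef_rot: [-3.142, 0.0, 2.981]
wrist_force: [-0.4, 0.5, -1.1]
gripper_width: 0.264
```

Emit:
send_rows --rows '[0,0,0.001,0,0,0,0,0,0,0]'

```text
clock: 24.25
position: [0.4587, -0.1198, 0.0106]
eef_rot: [-3.142, 0.0, 2.981]
wrist_force: [-0.5, -0.4, -1.6]
gripper_width: 0.262
```

Emit:
send_rows --rows '[0,0,0.0005,0,0,0,0,0.0005,0,0,0,0,0,0,0]'

```text
clock: 24.55
position: [0.4587, -0.1198, 0.0097]
eef_rot: [-3.142, 0.0, 2.981]
wrist_force: [-1.0, -0.1, -1.0]
gripper_width: 0.267
```

Emit:
send_rows --rows '[0,0,0,0,0.35,0,0,0,0,0.45,0,0,0,0,0.6,0,0,0,0,0.8,0,0,0,0,1,0,0,0,0,1,0,0,0,0,1,0,0,0,0,1]'

```text
clock: 25.35
position: [0.4587, -0.1198, 0.0096]
eef_rot: [-3.142, 0.0, 2.981]
wrist_force: [0.1, 0.3, 0.3]
gripper_width: 1.002
```

Emit:
send_rows --rows '[0,0,-0.01,0,1,0,0,-0.03,0,1,0,0,-0.04,0,1,0,0,-0.04,0,1,0,0,-0.03,0,1,0,0,0,0,1,0,0,0,0,1]'

```text
clock: 26.05
position: [0.4592, -0.1199, 0.1608]
eef_rot: [-3.141, 0.003, 2.981]
wrist_force: [0.5, -0.3, -0.1]
gripper_width: 1.002
```

```bash
python3 - <<'E'
from h import *
s=arm.sense();print(s["position"],s["clock"],s["gripper_width"],s["wrist_force"])
t=cams.snapshot("scene");cv2.imwrite("pics/s16.png",t["frame"][:,:,::-1])
crop(t,220,110,190,150,4,"s16c.png");d=cams.snapshot("wrist");cv2.imwrite("pics/w16.png",d["frame"][:,:,::-1])
E
```

```text
[ 0.45917239 -0.11987182  0.16081989] 26.05 1.0022667957370055 [ 0.54942661 -0.26882461 -0.13574394]
```

View pics/s16c.png

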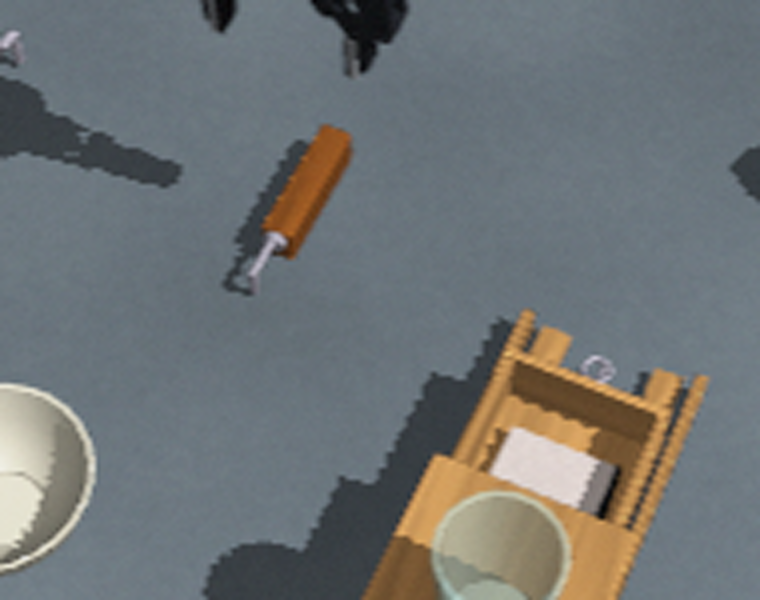

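View pics/w16.png

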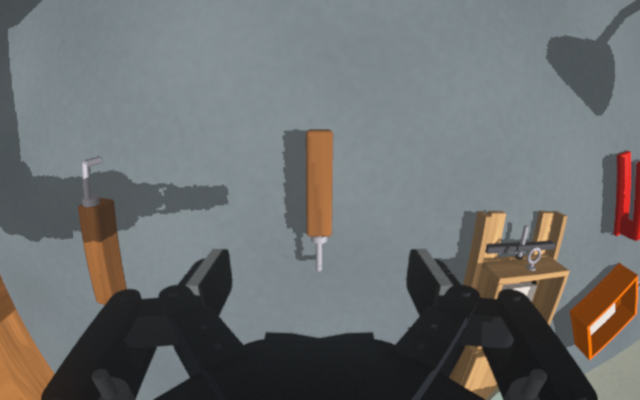

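```bash
python3 - <<'E'
from h import *
t=cams.snapshot("scene");f=lambda x,y:(220+(x+.5)/4-.5,110+(y+.5)/4-.5)
e=onz(t,*f(598,369),.044);print("eye",e);u=np.array([np.cos(-.161),np.sin(-.161)])
d=cams.snapshot("wrist");e2=onz(d,535,258,.044,True);print("eye wrist",e2)
b=onz(d,521,248,.022,True);print("bar top mid wrist",b)
for q in(e,e2):print("travel",(np.array([.6451,.0932])-q[:2])@u,"face-barcentre",(q[:2]-b[:2])@u+.016)
b0=np.array([.565,.107]);print("face - bar centre (early est)",(e[:2]-b0)@u+.016)
hsv=cv2.cvtColor(d["frame"],cv2.COLOR_RGB2HSV);print("hook",onz(d,319.5,183,.03,True),"tip",onz(d,320,270,.026,True))
crop(d,440,190,140,110,5,"w17.png")
E
```

```text
eye [0.56207145 0.10707597 0.044     ]
eye wrist [0.56580398 0.10759535 0.044     ]
bar top mid wrist [0.56140335 0.10141816 0.022     ]
travel 0.08417917562905312 face-barcentre 0.015752476897744398
travel 0.08057817658189993 face-barcentre 0.019353475944897582
face - bar centre (early est) 0.01309714273088337
hook [ 0.44924592 -0.11747407  0.03      ] tip [ 0.53733753 -0.13126286  0.026     ]
```

View pics/w17.png

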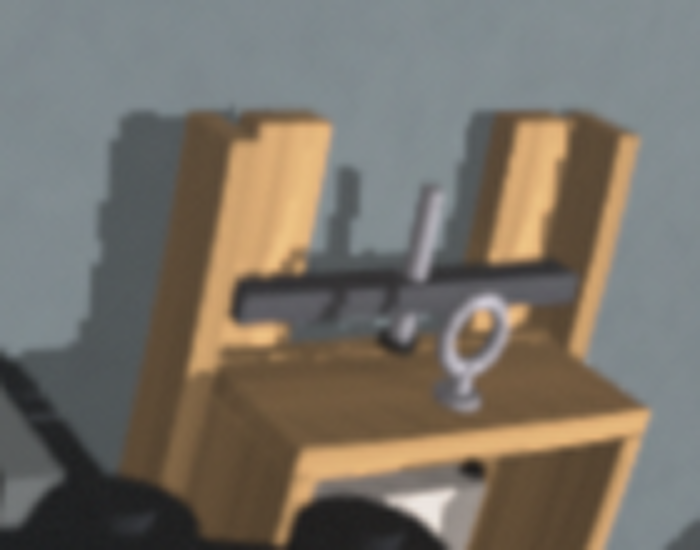

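The drawer front sits on the bumper, about 10–15 mm from the bar. The hook lies flat, more than 200 mm from the eye, and nothing else has moved.

```bash
python3 -c "
from plant import job
print(job.job_done())"
```

```text
the job is handed in; nothing more can be done
None
```

I picked up the smaller hook, lowered its prong through the eye and drew the drawer out about 83 mm onto the bumper. I held it there for over 1 s, unhooked, laid the hook flat on bare desk and handed the job in at about 26 s of the 72 s allowed.

- **Pressing force:** The wrist showed about 12.5–13 N of pull during the hold. Free-sliding drag was about 1.5–2 N, which puts roughly 11 N on the bumper. That figure is worked out, since the bumper force is not measured directly. The highest pull I read at any step was about 13 N. While pressing, the wrist also showed a 3–6 N vertical force from prong friction. I eased it by lowering the tool slightly, and the drawer showed no tilt in the pictures.
- **Drawer:** The eye now sits at about (0.562, 0.107), where it was when fully pulled. The drawer front is about 10–15 mm from the stop bar, inside the 31 mm limit. The wrist and scene cameras differ by about 4 mm on this, which does not affect the result.
- **Hook:** It lies flat at about (0.45, -0.12), with its tip more than 200 mm from the eye and clear of the drawer and unit.
- **Other objects:** The bowl and tumbler looked untouched in the last scene picture, and the stapler in the last wrist picture. I did not measure their positions again.

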